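# Click the swan's photo turntable round to the orange mark

## Robot

A 6-joint arm with a two-finger parallel gripper is mounted at the origin on the work surface. World frame = base frame: x ahead of the robot, y to its left, z up, the work surface at z = 0. Lengths are in m, angles in degrees, forces in N, time in s.
With the tool pointing down it reaches from about 0.35 to 0.875 m from the base axis. Payload 4.2 kg.
Tool frame: the origin (TCP) lies between the finger pads; the fingertips stand 25 mm ahead of it and the grasp point (between the pads) lies 6 mm ahead of it (r.tips_ahead is the distance from the TCP to the fingertips, in m); z points along the fingers, y is the direction in which the jaws open and shut (so a half turn about z gives the same grasp; the last joint's range is limited). The gripper opens to 87 mm and grips with 3 to 60 N. Pads are 19 mm wide; open, the fingers measure 117 mm over their backs; the gripper's body (75 mm by 190 mm) begins 51 mm behind the grasp point.
Start: joints at [-57.777, 22.042, 0.453, 0, -68.411, -14.817], TCP at [0.187, -0.596, 0.248] pointing down, gripper open.
Joint ranges: [-179.83, 179.83], [-69.29, 118.12], [-61.27, 80.66], [-181.25, 117.63], [-171.15, -9.14], [-177.46, 177.46]. Speed limits (degrees/s): [159.86, 159.86, 180, 180, 180, 180].

## Interface

Orientations are given as a 3x3 rotation matrix whose columns are the frame's x, y, z axes.
In Python, from station import r, vision, finish_job gives the robot as it stands.
- The arm moves only by the shell command python3 -m jog 'ROWS'. ROWS is a JSON object of lists of equal length, an entry for each row: "rot": the turn, a rotation vector about the world's x, y, z in degrees, a list of three; "delta_pos": the shift along the world's x, y, z in mm, a list of three; "grip": the opening in per cent of the stroke, from 0 (shut) to 100 (fully open). A call has 1 to 10 rows; each row shifts and turns the commanded pose from where the row before left it; what a row does not reach is not made up. A row lasts 1/12 s, in which the tool goes at most 41.7 mm and 7.16 degrees, less where a joint would pass 70% of its speed; a pose out of reach is approached as far as the arm can. A call with a gripper value outside its range is refused whole. The fingers move at their own pace and stop on an object; the grip force is fixed at half the most. Time passes only in rows, so rows that do not move let the fingers close. It gives the time, the measured TCP pose, the force and the opening at its end, in the units of the state.
- r.sense(): the state, without advancing time (a new reading comes with each control period).
- vision.capture(name): name is "side" or "top"; returns a dict with "frame" (480x640x3 uint8, red, green, blue), "K" (3x3 intrinsics, pixels), "xyz" and "orientation" of the camera in the world. Camera axes: x right, y up, looking along -z (the intrinsics and any distortion apply to the point x, -y, -z); pixel columns grow to the right and rows downward; lengths in m; the calibration is good to about 2 mm. A picture is of the moment at which its call begins. There is no depth.
- finish_job(): hands the job in, once; it reports no verdict.
The state is a dict: "time_s": time; "joints": joint angles; "joint_velocities": joint speeds; "effort": joint torques, N m; "tcp_pos": TCP position; "ee_rot": TCP orientation; "wrist_force": force on the tool from outside, world axes, zero at the start; "moment": the same for the moment, N m; "gripper_width": opening from 0.0 (shut) to 1.0 (fully open).
Only numpy, scipy, OpenCV 4.12 (cv2) and the standard library are available. Lean on these libraries where they do the work, as an engineer would, in place of code of your own. Each camera call takes 0.05 s, during which the arm holds its last target. There are 200 camera calls.

## Task

Two photo turntables stand on the archive desk. Take the one that carries the white swan and turn it anticlockwise by its black knob, click by click, until the knob stands at the orange mark, which is the fourth click after the wide white zero mark; then let go. Leave the swan standing in the middle of its plate, and do not turn the blue vase's turntable.

Things in the scene. Friction and masses are not known exactly. Their poses are not given: they have to be found in the camera images.
- swan_table (a joint): Angle of the swan's turntable in rad, growing anticlockwise seen from above. A sprung detent clicks every 30 degrees: it rests at 0, 0.524, 1.047, 1.571, 2.094 and 2.618 (stops just beyond the ends) and springs to the nearest when let go. 0: knob at the wide white zero tick; 2.094: at the orange mark. Starts at 0, 0.524 or 1.047. About 3 N on the knob takes it over a click.
- swan_knob (a point): Centre of the flat top of the black upright round knob of the swan's turntable: 24 mm diameter, 55 mm tall, top 85 mm and foot 30 mm above the desk, white dot on top. Fixed to a radial black arm, 100 mm from the turning axis; can be gripped from above in any yaw. It moves in a circle about point swan_axis.
- swan_axis (a point): Point on the vertical turning axis of the swan's turntable, 32 mm above the desk, at the top of the white plate (144 mm diameter, black mat). Below it the fixed grey foot, 250 mm diameter, 18 mm high, bears the scale by its rim: a wide white zero tick, three narrow white ticks, a 16 x 14 mm orange bar, one more tick, anticlockwise, one per click.
- swan: White ceramic swan, 92 mm tall, about 85 mm long, 0.22 kg, standing loose in the middle of its plate. Origin: centre of its underside, z up.
- vase_knob (a point): Centre of the top of the knob of the other, identical turntable, which carries a blue vase 92 mm tall (not to be turned); the two axes stand 330 to 430 mm apart.
Mind the look-alikes: they are no part of the job. There is more than one size of the swan; the one meant has the size given above.

How it is judged (in metres and radians):
At the end, for the whole second after the job is handed in: The swan's turntable rests at the orange mark (the fourth click, within 10 degrees), let go, and the swan stands upright (within 11 degrees) within 25 mm of the middle of its plate (value of joint swan_table between 1.92 and 2.27 rad and velocity of joint swan_table between -0.1 and 0.1 rad/s and horizontal distance between swan and swan_axis below 0.025 m and angle between swan's own z axis and vertical below 0.2 rad and linear speed of swan below 0.02 m/s); the robot touches nothing.
It fails at once if the swan tips over (more than 30 degrees) (angle between swan's own z axis and vertical above 0.52 rad).
It fails at once if the vase's turntable is turned (its knob moves more than 20 mm) (distance of vase_knob from where it was at the start of the episode above 0.02 m).
It also fails if it takes over 38 s, if anything falls off the work surface, if the arm or the gripper's body presses on something with over 40 N, if the wrist force passes 120 N, or if a joint passes its speed limit or range.

## Working session

There is one attempt and no reset: what is moved stays moved. The work goes in short steps, Python scripts to look and compute and a shell command to move; the robot and the scene stay as the last step left them, time stands still between calls to the robot, and variables do not carry over. Pictures are saved under pics/ and viewed, about 8 in all and at most 12, crops included, and the job is handed in when it is done.

```bash
mkdir -p pics; cat > h.py <<'E'
import numpy as np,cv2
from station import r,vision,finish_job
def cap(n,f):
    c=vision.capture(n); cv2.imwrite('pics/'+f,c['frame'][:,:,::-1]); return c
def ray(c,u,v,z):
    K=np.array(c['K']);d=np.linalg.solve(K,[u,v,1.]);d=np.array(c['orientation'])@(d*[1,-1,-1]);p=np.array(c['xyz']);return p+d*(z-p[2])/d[2]
def proj(c,P):
    q=np.array(c['orientation']).T@(np.array(P)-np.array(c['xyz']));q=np.array(c['K'])@(q*[1,-1,-1]);return q[:2]/q[2]
E
python3 - <<'E'
from h import *
import pickle
for n in('top','side'):
    c=cap(n,n+'0.png');pickle.dump(c,open(n+'.pkl','wb'));print({k:v for k,v in c.items() if k!='frame'})
print(r.sense())
E
```

```text
{'K': array([[610.85230227,   0.        , 319.15329249],
       [  0.        , 610.85230227, 234.36267336],
       [  0.        ,   0.        ,   1.        ]]), 'xyz': array([ 0.34477092, -0.05962591,  1.07484481]), 'orientation': array([[-0.02953682,  0.98096661, -0.19191687],
       [-0.99859244, -0.03742109, -0.03758712],
       [-0.04405345,  0.19053653,  0.98069115]])}
{'K': array([[512.74581529,   0.        , 321.00285118],
       [  0.        , 512.74581529, 245.93052996],
       [  0.        ,   0.        ,   1.        ]]), 'xyz': array([0.16192211, 0.46796298, 0.77481433]), 'orientation': array([[-0.80410025,  0.45681549, -0.38045025],
       [-0.59438136, -0.60532068,  0.52943146],
       [ 0.01155808,  0.65184851,  0.75826112]])}
{'time_s': 0.1, 'joints': array([-5.77763074e+01,  2.20884473e+01,  3.87470032e-01, -2.37377188e-02,
       -6.84092494e+01, -1.48156611e+01]), 'joint_velocities': array([-0.09624367, -0.11667534,  0.17801205,  0.01809137, -0.01102214,
       -0.01976238]), 'effort': array([ 4.83148847e-05, -3.91689169e+01,  1.87936467e+01,  4.23185572e+00,
        1.34679460e-02, -7.12995393e-05]), 'tcp_pos': array([ 0.18684754, -0.5959188 ,  0.24655003]), 'ee_rot': array([[-9.54244069e-01, -2.99028038e-01, -6.99917833e-04],
       [-2.99028833e-01,  9.54242316e-01,  1.83288775e-03],
       [ 1.19806385e-04,  1.95831788e-03, -9.99998075e-01]]), 'wrist_force': array([ 0.11928409, -0.15419636, -0.05566134]), 'moment': array([ 0.02822618, -0.02342135,  0.00163443]), 'gripper_width': 1.0039432355063473}
```

View pics/top0.png

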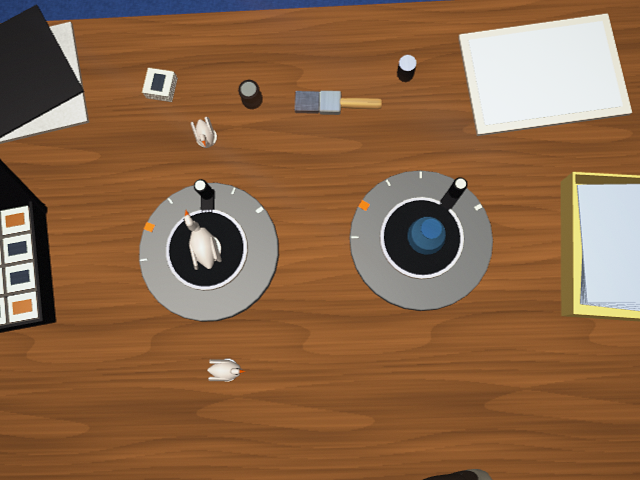

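View pics/side0.png

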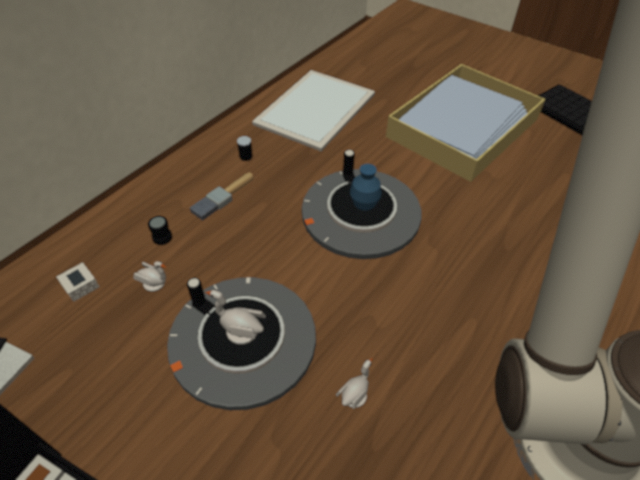

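The top view shows the swan's table at (207,250), with its knob top at (200,185). The zero tick is at (260,210) and the orange bar at (149,227). Swan candidates are (204,245) on the plate (large), (204,132) small and (223,370) small, so I choose the first. Knob candidates are (200,185) on the swan's table, (460,184) on the vase's table, and loose canisters at (250,92) and (406,68). I choose (200,185). It seems to stand at click 2, so about 60° remain.

```bash
python3 - <<'E'
from h import *
import pickle
t=pickle.load(open('top.pkl','rb'));s=pickle.load(open('side.pkl','rb'))
# plate white ring ellipse in top image
g=t['frame'].astype(int);w=(g.min(2)>170).astype(np.uint8)
m=np.zeros_like(w);cv2.circle(m,(207,249),46,1,-1);m2=np.zeros_like(w);cv2.circle(m2,(207,249),35,1,-1)
ys,xs=np.nonzero(w*m*(1-m2));e=cv2.fitEllipse(np.c_[xs,ys].astype(np.float32));print(e)
ax=ray(t,*e[0],.032);print('axis',ax,'side px',proj(s,ax))
m=np.zeros_like(w);cv2.circle(m,(200,185),9,1,-1);ys,xs=np.nonzero(w*m);print(xs.mean(),ys.mean(),len(xs))
k=ray(t,xs.mean(),ys.mean(),.085);print('knob',k,'side px',proj(s,k),'R',np.linalg.norm((k-ax)[:2]))
ang=lambda p:np.degrees(np.arctan2(*(p-ax)[:2][::-1]))
print('knob ang',ang(k))
for q in [(260,210),(234,190),(170,200),(149,227),(143,260)]:
    p=ray(t,*q,.018);print(q,ang(p),np.linalg.norm((p-ax)[:2]))
v=ray(t,460,184,.085);va=ray(t,422,237,.032);print(v,va,np.linalg.norm(ax-va))
b=cv2.resize(t['frame'][160:340,120:300],None,fx=3,fy=3,interpolation=cv2.INTER_CUBIC)
b2=cv2.resize(s['frame'][255:415,150:330],(540,480),interpolation=cv2.INTER_CUBIC)
im=np.zeros((540,800,3),np.uint8);im[:,:400]=cv2.resize(b,(400,540))[:, :];im[:480,400:]=cv2.resize(b2,(400,480))
cv2.imwrite('pics/crop.png',im[:,:,::-1])
E
```

```text
((205.8760528564453, 248.9664306640625), (76.17032623291016, 79.67430877685547), 50.643890380859375)
axis [0.53042116 0.17909097 0.032     ] side px [241.25390195 330.35595641]
199.52702702702703 184.9189189189189 74
knob [0.63149151 0.17847859 0.085     ] side px [192.96791899 281.86419061] R 0.10107221011573031
knob ang -0.34715049778022194
(260, 210) -53.479967239030344 0.11678808096161902
(234, 190) -23.546008587993203 0.118213110010282
(170, 200) 36.13098258183789 0.11705931850275886
(149, 227) 66.47652658100945 0.11580877515296135
(143, 260) 96.51512925984505 0.11626110884702226
[ 0.61476574 -0.25832545  0.085     ] [ 0.53744031 -0.19711415  0.032     ] 0.3762706022778105
```

View pics/crop.png

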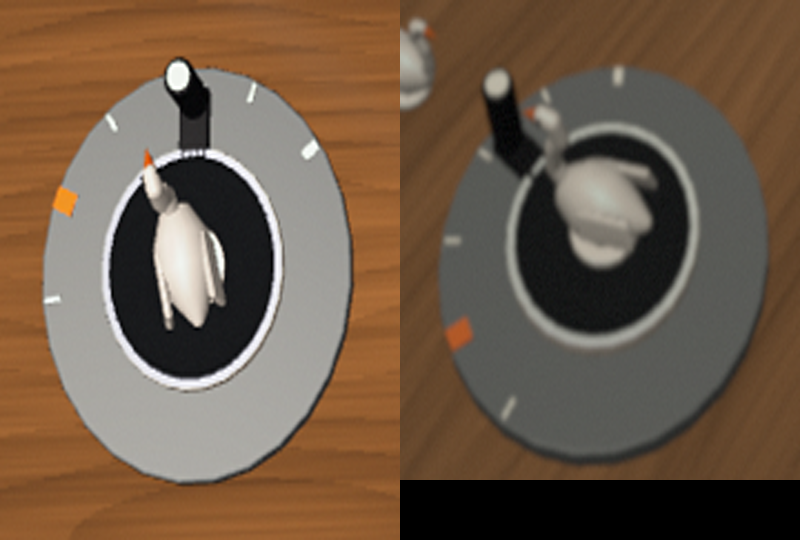

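The knob seems about 7° short of the click-2 tick, so I'll check that by triangulating and with the side-view ticks.

```bash
python3 - <<'E'
from h import *
import pickle
t=pickle.load(open('top.pkl','rb'));s=pickle.load(open('side.pkl','rb'))
ax=np.array([.5304,.1791,.032])
def A(c,q,z,a):
    p=ray(c,*q,z);d=(p-a)[:2];return p.round(3),np.degrees(np.arctan2(d[1],d[0])).round(1),np.linalg.norm(d).round(4)
C=lambda u,v:(150+(u-400)/2.222,255+v/3)
axs=ray(s,*C(603,235),.032);print('side axis',axs)
print('side knob',A(s,C(497,82),.085,ax))
for q in [(618,75),(545,95),(485,153),(452,240),(459,333),(509,408)]: print('side tick',A(s,C(*q),.018,ax))
va=np.array([.5374,-.1971,.032])
print('vase knob',A(t,(460,184),.085,va))
for q in [(478,207),(421,174),(388,182),(364,205),(355,237)]: print('vase',A(t,q,.018,va))
# Triangulate knob top
def line(c,q): p=ray(c,*q,0);o=np.array(c['xyz']);d=p-o;return o,d/np.linalg.norm(d)
o1,d1=line(t,(199.5,184.9));o2,d2=line(s,C(497,82))
x=np.linalg.lstsq(np.c_[d1,-d2],o2-o1,rcond=None)[0];print(o1+d1*x[0],o2+d2*x[1])
# arm foot at plate edge in top: crop(195,152)->
print('arm at plate edge',A(t,(120+196/400*180,160+152/3),.030,ax))
E
```

```text
side axis [0.5264186  0.18323833 0.032     ]
side knob (array([0.63 , 0.178, 0.085]), np.float64(-0.4), np.float64(0.0995))
side tick (array([0.6  , 0.087, 0.018]), np.float64(-53.2), np.float64(0.1154))
side tick (array([0.637, 0.134, 0.018]), np.float64(-23.0), np.float64(0.1158))
side tick (array([0.645, 0.193, 0.018]), np.float64(6.8), np.float64(0.1158))
side tick (array([0.623, 0.249, 0.018]), np.float64(37.1), np.float64(0.1157))
side tick (array([0.576, 0.286, 0.018]), np.float64(66.9), np.float64(0.1158))
side tick (array([0.516, 0.294, 0.018]), np.float64(97.1), np.float64(0.1162))
vase knob (array([ 0.615, -0.258,  0.085]), np.float64(-38.4), np.float64(0.0987))
vase (array([ 0.59 , -0.3  ,  0.018]), np.float64(-63.0), np.float64(0.1156))
vase (array([ 0.654, -0.204,  0.018]), np.float64(-3.5), np.float64(0.1172))
vase (array([ 0.642, -0.145,  0.018]), np.float64(26.5), np.float64(0.117))
vase (array([ 0.602, -0.1  ,  0.018]), np.float64(56.4), np.float64(0.1162))
vase (array([ 0.544, -0.082,  0.018]), np.float64(86.5), np.float64(0.1153))
[0.63170262 0.1786712  0.0843926 ] [0.63060892 0.17802735 0.08392085]
arm at plate edge (array([0.599, 0.176, 0.03 ]), np.float64(-2.7), np.float64(0.0692))
```

The two views agree on the knob at (0.631, 0.178, 0.085), and the radius of 100 mm checks. It lags the click-2 tick at 6.6° by about 7°. The vase knob lags its own tick by a similar amount, so this looks like detent friction. The orange mark is at 66.6°.

Plan: grip with the jaws tangential and the grasp point at z 0.076, so the gripper body stays above and clear of the swan. Then turn about 64° along the arc.

```bash
python3 -m jog '{"delta_pos":[[20,35,0],[20,35,0],[20,35,0],[20,35,0],[20,35,0],[20,35,0],[20,35,0],[20,35,0],[20,35,0],[20,35,0]],"rot":[[0,0,-6],[0,0,-6],[0,0,-5.4],[0,0,0],[0,0,0],[0,0,0],[0,0,0],[0,0,0],[0,0,0],[0,0,0]],"grip":[100,100,100,100,100,100,100,100,100,100]}'
python3 -m jog '{"delta_pos":[[20,35,0],[20,35,0],[20,35,0],[20,35,0],[20,35,0],[20,35,0],[20,35,0],[20,35,0],[20,35,0],[20,35,0]],"rot":[[0,0,0],[0,0,0],[0,0,0],[0,0,0],[0,0,0],[0,0,0],[0,0,0],[0,0,0],[0,0,0],[0,0,0]],"grip":[100,100,100,100,100,100,100,100,100,100]}'
python3 -m jog '{"delta_pos":[[20,35,0],[20,35,0],[4,5,0],[0,0,-20],[0,0,-20],[0,0,-20],[0,0,0],[0,0,0]],"rot":[[0,0,0],[0,0,0],[0,0,0],[0,0,0],[0,0,0],[0,0,0],[0,0,0],[0,0,0]],"grip":[100,100,100,100,100,100,100,100]}'
python3 - <<'E'
from h import *
s=r.sense();print(s['joints'].round(1),s['ee_rot'].round(3),s['tcp_pos'])
a=cap('top','t1.png')['frame'];b=cap('side','s1.png')['frame']
cv2.imwrite('pics/m1.png',np.hstack([a[80:340,60:380],b[150:410,100:420]])[:,:,::-1])
E
```

```text
time_s: 0.93
tcp_pos: [0.3872, -0.2444, 0.2474]
ee_rot: [[-1.0, 0.0, -0.0], [0.0, 1.0, 0.0], [0.0, 0.0, -1.0]]
wrist_force: [-0.0, 0.0, 0.5]
gripper_width: 1.0
time_s: 1.77
tcp_pos: [0.5873, 0.1056, 0.2471]
ee_rot: [[-1.0, -0.001, -0.001], [-0.001, 1.0, -0.0], [0.001, -0.0, -1.0]]
wrist_force: [1.4, 0.5, -0.0]
gripper_width: 1.002
time_s: 2.43
tcp_pos: [0.6304, 0.178, 0.1864]
ee_rot: [[-1.0, -0.0, -0.003], [-0.0, 1.0, -0.002], [0.003, -0.002, -1.0]]
wrist_force: [0.1, 0.3, 0.2]
gripper_width: 1.001
[  29.9   27.6    0.2    0.   -62.9 -119.9] [[-1.    -0.    -0.003]
 [-0.     1.    -0.002]
 [ 0.003 -0.002 -1.   ]] [0.63036362 0.17802338 0.18636242]
```

View pics/m1.png

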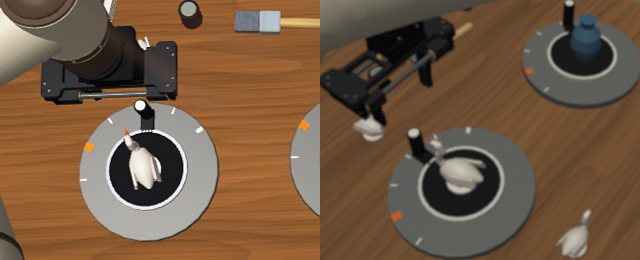

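```bash
python3 - <<'E'
from h import *
import pickle
t=pickle.load(open('top.pkl','rb'));s=pickle.load(open('side.pkl','rb'))
for P in [(.63,.178,.24),(.63,.178+.05,.161),(.63,.178-.05,.161)]: 
    print(P,'top crop',proj(t,P)-[60,80],'side crop',proj(s,P)-[100,150]+[320,0])
a=cv2.imread('pics/s1.png')[130:310,120:320]
cv2.imwrite('pics/z1.png',cv2.resize(a,None,fx=3,fy=3))
E
```

```text
(0.63, 0.178, 0.24) top crop [114.51258386  76.94008763] side crop [394.77720757  67.60010435]
(0.63, 0.22799999999999998, 0.161) top crop [96.94471712 94.07707466] side crop [380.7379495 123.2356215]
(0.63, 0.128, 0.161) top crop [159.98234927  91.45443052] side crop [428.05019098  83.79030081]
```

View pics/z1.png

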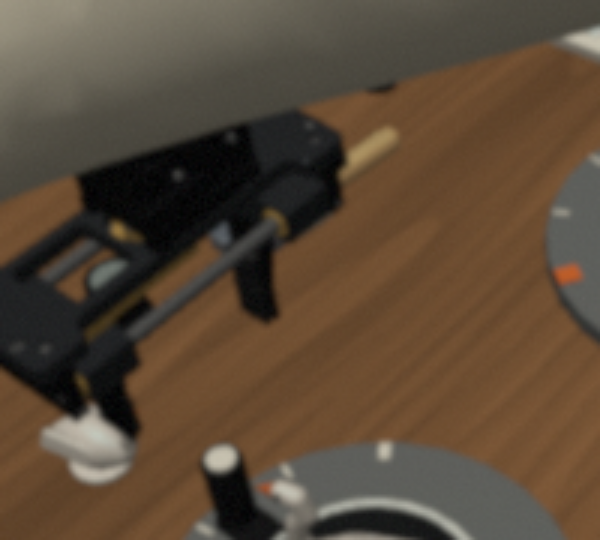

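The fingertips sit within about 2 px of where projection puts them, straddling the knob. I descend and close.

```bash
python3 -m jog '{"delta_pos":[[0,0,-20],[0,0,-20],[0,0,-20],[0,0,-20],[0,0,-14],[0,0,-10],[0,0,0],[0,0,0]],"rot":[[0,0,0],[0,0,0],[0,0,0],[0,0,0],[0,0,0],[0,0,0],[0,0,0],[0,0,0]],"grip":[100,100,100,100,100,100,100,100]}'
python3 -m jog '{"delta_pos":[[0,0,0],[0,0,0],[0,0,0],[0,0,0],[0,0,0],[0,0,0],[0,0,0],[0,0,0],[0,0,0],[0,0,0]],"rot":[[0,0,0],[0,0,0],[0,0,0],[0,0,0],[0,0,0],[0,0,0],[0,0,0],[0,0,0],[0,0,0],[0,0,0]],"grip":[60,40,20,15,15,15,15,15,15,15]}'
python3 - <<'E'
import numpy as np
a=np.radians(np.arange(0,67,2.5)-.35)
d=np.diff(np.c_[100*np.cos(a),100*np.sin(a)],axis=0).round(2);print(len(d),d.tolist())
E
```

```text
time_s: 3.2
tcp_pos: [0.6317, 0.1788, 0.0845]
ee_rot: [[-1.0, -0.0, 0.001], [-0.0, 1.0, 0.0], [-0.001, 0.0, -1.0]]
wrist_force: [-0.2, 0.2, 0.3]
gripper_width: 0.999
time_s: 4.03
tcp_pos: [0.631, 0.1786, 0.0835]
ee_rot: [[-1.0, -0.0, -0.0], [-0.0, 1.0, -0.0], [0.0, -0.0, -1.0]]
wrist_force: [-0.5, 0.1, 0.6]
gripper_width: 0.322
26 [[-0.07, 4.36], [-0.26, 4.36], [-0.45, 4.34], [-0.64, 4.32], [-0.83, 4.28], [-1.01, 4.24], [-1.2, 4.2], [-1.38, 4.14], [-1.56, 4.08], [-1.73, 4.0], [-1.91, 3.92], [-2.08, 3.84], [-2.24, 3.74], [-2.4, 3.64], [-2.56, 3.53], [-2.71, 3.42], [-2.86, 3.3], [-3.0, 3.17], [-3.13, 3.04], [-3.26, 2.9], [-3.39, 2.75], [-3.5, 2.6], [-3.61, 2.45], [-3.72, 2.29], [-3.81, 2.12], [-3.9, 1.95]]
```

```bash
python3 -m jog '{"delta_pos":[[0,0,0],[0,0,0],[0,0,0],[0,0,0],[0,0,0]],"rot":[[0,0,0],[0,0,0],[0,0,0],[0,0,0],[0,0,0]],"grip":[10,10,10,10,10]}'
```

```text
time_s: 4.45
tcp_pos: [0.631, 0.1787, 0.0835]
ee_rot: [[-1.0, -0.0, -0.0], [-0.0, 1.0, 0.0], [0.0, 0.0, -1.0]]
wrist_force: [0.7, 0.0, -0.3]
gripper_width: 0.266
```

Gripped: the opening is 23 mm against a 24 mm knob. Now the first part of the arc, about 25°.

```bash
python3 -m jog '{"delta_pos":[[-0.1,4.4,0],[-0.3,4.4,0],[-0.4,4.3,0],[-0.6,4.3,0],[-0.8,4.3,0],[-1,4.2,0],[-1.2,4.2,0],[-1.4,4.1,0],[-1.6,4.1,0],[-1.7,4,0]],"rot":[[0,0,2.5],[0,0,2.5],[0,0,2.5],[0,0,2.5],[0,0,2.5],[0,0,2.5],[0,0,2.5],[0,0,2.5],[0,0,2.5],[0,0,2.5]],"grip":[10,10,10,10,10,10,10,10,10,10]}'
```

```text
time_s: 5.28
tcp_pos: [0.6221, 0.2208, 0.0835]
ee_rot: [[-0.906, -0.424, 0.0], [-0.424, 0.906, -0.0], [-0.0, -0.0, -1.0]]
wrist_force: [0.3, -0.3, -0.4]
gripper_width: 0.27
```

```bash
python3 -m jog '{"delta_pos":[[-1.9,3.9,0],[-2.1,3.8,0],[-2.2,3.7,0],[-2.4,3.6,0],[-2.6,3.5,0],[-2.7,3.4,0],[-2.9,3.3,0],[-3,3.2,0],[-3.1,3,0],[-3.3,2.9,0]],"rot":[[0,0,2.5],[0,0,2.5],[0,0,2.5],[0,0,2.5],[0,0,2.5],[0,0,2.5],[0,0,2.5],[0,0,2.5],[0,0,2.5],[0,0,2.5]],"grip":[10,10,10,10,10,10,10,10,10,10]}'
python3 -m jog '{"delta_pos":[[-3.4,2.8,0],[-3.5,2.6,0],[-3.6,2.4,0],[-3.7,2.3,0],[-3.8,2.1,0],[-3.9,1.9,0],[0,0,0],[0,0,0]],"rot":[[0,0,2.5],[0,0,2.5],[0,0,2.5],[0,0,2.5],[0,0,2.5],[0,0,2.5],[0,0,0],[0,0,0]],"grip":[10,10,10,10,10,10,10,10]}'
python3 - <<'E'
from h import *
s=r.sense();d=s['tcp_pos'][:2]-[.5304,.1791];print(np.degrees(np.arctan2(d[1],d[0])),np.linalg.norm(d))
a=cap('top','t2.png')['frame'];b=cap('side','s2.png')['frame']
cv2.imwrite('pics/m2.png',np.hstack([a[80:340,60:380],b[180:440,100:420]])[:,:,::-1])
E
```

```text
time_s: 6.12
tcp_pos: [0.5963, 0.2555, 0.0835]
ee_rot: [[-0.642, -0.767, 0.001], [-0.767, 0.642, 0.001], [-0.001, -0.001, -1.0]]
wrist_force: [2.6, 0.2, -1.6]
gripper_width: 0.269
time_s: 6.78
tcp_pos: [0.5733, 0.2704, 0.0835]
ee_rot: [[-0.423, -0.906, -0.0], [-0.906, 0.423, 0.001], [-0.001, 0.001, -1.0]]
wrist_force: [-3.0, 5.5, -0.7]
gripper_width: 0.262
64.8346526790576 0.10085992647668082
```

View pics/m2.png

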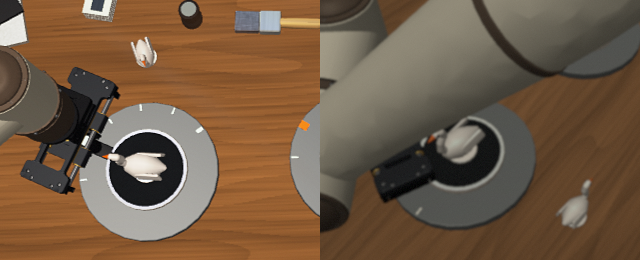

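The knob is now at 64.8°, with the orange mark at 66.6°. The swan has turned with the plate and is still in the middle. I release and rise.

```bash
python3 -m jog '{"delta_pos":[[0,0,0],[0,0,0],[0,0,0],[0,0,0],[0,0,0],[0,0,0],[0,0,0],[0,0,0],[0,0,0]],"rot":[[0,0,0],[0,0,0],[0,0,0],[0,0,0],[0,0,0],[0,0,0],[0,0,0],[0,0,0],[0,0,0]],"grip":[30,40,50,60,70,80,80,80,80]}'
python3 -m jog '{"delta_pos":[[0,0,5],[0,0,15],[0,0,25],[0,0,30],[0,0,30],[0,0,30],[0,0,30],[0,35,0],[0,35,0],[0,35,0]],"rot":[[0,0,0],[0,0,0],[0,0,0],[0,0,0],[0,0,0],[0,0,0],[0,0,0],[0,0,0],[0,0,0],[0,0,0]],"grip":[80,80,80,80,80,80,80,80,80,80]}'
python3 -m jog '{"delta_pos":[[0,35,0],[0,35,0],[0,0,0],[0,0,0],[0,0,0],[0,0,0]],"rot":[[0,0,0],[0,0,0],[0,0,0],[0,0,0],[0,0,0],[0,0,0]],"grip":[80,80,80,80,80,80]}'
python3 - <<'E'
from h import *
a=cap('top','t3.png')['frame'];b=cap('side','s3.png')['frame']
cv2.imwrite('pics/m3.png',np.hstack([cv2.resize(a[150:340,60:300],(480,380)),b[180:440,100:420][:, :].repeat(1,0)[:260].copy() if 0 else cv2.resize(b[180:440,100:420],(320,380))])[:,:,::-1])
E
```

```text
time_s: 7.63
tcp_pos: [0.5739, 0.2692, 0.0836]
ee_rot: [[-0.423, -0.906, 0.0], [-0.906, 0.423, -0.0], [0.0, -0.0, -1.0]]
wrist_force: [0.6, -0.7, -0.2]
gripper_width: 0.772
time_s: 8.47
tcp_pos: [0.5739, 0.3751, 0.2506]
ee_rot: [[-0.424, -0.906, 0.002], [-0.906, 0.424, 0.002], [-0.003, -0.001, -1.0]]
wrist_force: [-0.4, 0.7, -0.6]
gripper_width: 0.801
time_s: 8.97
tcp_pos: [0.5739, 0.4432, 0.2491]
ee_rot: [[-0.423, -0.906, 0.0], [-0.906, 0.423, -0.0], [0.0, -0.0, -1.0]]
wrist_force: [-0.1, -0.9, 0.5]
gripper_width: 0.799
```

View pics/m3.png

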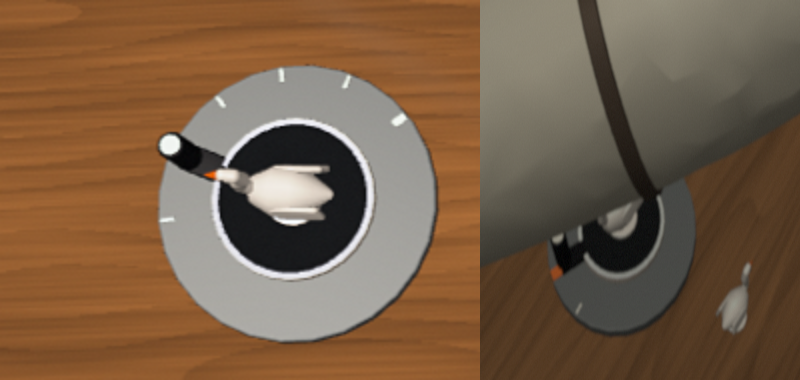

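```bash
python3 - <<'E'
from h import *
import pickle
t=pickle.load(open('top.pkl','rb'));s=pickle.load(open('side.pkl','rb'))
k=ray(t,60+170/2,150+144/2,.085);d=(k-[.5304,.1791,0])[:2];print(k,np.degrees(np.arctan2(d[1],d[0])),np.linalg.norm(d))
P=proj(t,(.5304,.1791,.032));print('axis in crop px',(P-[60,150])*2)
P=proj(s,(.5304,.1791,.032));print('side crop',(P-[100,180])*[1,380/260]+[480,0])
E
```

```text
[0.57080063 0.27042727 0.085     ] 66.13674057014987 0.09986431804119116
axis in crop px [291.74171407 197.95710784]
side crop [621.25968181 219.7661008 ]
```

```bash
python3 -c "
from h import *
import pickle
t=pickle.load(open('top.pkl','rb'))['frame'].astype(int);a=cv2.imread('pics/t3.png')[:,:,::-1].astype(int)
print('vase diff',abs(t-a)[165:315,345:495].max(2).mean())
print(finish_job())"
```

```text
vase diff 1.43
the job is handed in; nothing more can be done
None
```

I gripped the swan turntable's knob from above, turned it anticlockwise about 66° along its arc, let go and moved the arm clear. I handed the job in at about 9 s of the 38 s allowed.

**Last checks:**
- **Knob:** it rests at 66.1° in my measurements, against about 66.5° for the orange mark (the fourth click), at a radius of 99.9 mm.
- **Swan:** it stands upright. By eye in the side view, its base is at the projected plate centre, though the arm hid part of the swan there.
- **Vase turntable:** it looks the same as at the start (mean pixel difference 1.4).

**One disagreement:** at the start the knob stood about 7° short of the second tick, and the vase's knob was about 5° short of its own. I took this as detent friction. After the turn, the swan's knob sits at the orange mark to within half a degree. If the scale were offset from the true click positions instead, the error would be about 7°, still inside the 10° allowed.

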